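# Lock the swivel stage of a test rig

### The job

Lock the swivel stage: push the red studs round to turn the disc until its slot lines up with the steel locking bar, then push the bar by its yellow head through the slot until it is fully home, with the head against the blue guide block. Only push with the fingertips or the outside of the fingers: never lift the bar, leave all the loose things around where they stand, and finish clear of everything.

Things in the scene. Friction and masses are not known exactly. Their poses are not given: they have to be found in the camera images.
- stage: Fixed dark steel base plate 375 x 200 x 14 mm on the table, place and yaw vary. Origin on the table surface on the disc's vertical axis; x is the way the bar is pushed in. Plate spans x -275 to +100, y -100 to +100, top at z 14. Along y = 0, 11 mm high black rails (x -245 to -60, 21 mm apart, 41 mm over all) guide the bar. Loose parts up to 45 mm high stand on it near y +78 and -78.
- guide (a point): Middle of the rear face (facing the yellow head), top edge, of the blue guide block, two cheeks 21 mm apart on the stage at x -95 to -61, 49 mm wide over all, top at z 35. The head's front face meets this face when the bar is home.
- receiver (a point): Middle of the mouth, top edge, of the blue receiver beyond the disc: two cheeks 24 mm apart on the stage at x 58 to 88, top at z 35. The bar's tip ends 17 mm inside it.
- disc: Aluminium disc 100 mm across, 22 mm thick, turning about the vertical on the plate; origin at its centre on the plate's top (14 mm up). A dark-floored slot 24 mm wide, open at the top, flared at both mouths, runs across it along its own x axis: lined up when that is parallel to the stage's x, in either sense. Turns both ways, no detent; friction 0.12 N m (4 N at a stud) holds it where left.
- stud_a (a point): Top centre of one red upright stud on the disc, 14 mm diameter, standing 32 mm above the disc's top (disc top 36 mm, stud top 68 mm above the table), 34 mm from the axis on the disc's own +y.
- stud_b (a point): Top centre of the other, identical red stud, 34 mm from the axis on the disc's own -y.
- bar: Loose steel bar, 0.35 to 0.7 kg, 190 x 18 x 18 mm, lying on the plate between the rails. Origin at the underside of its leading tip (tapered to 10 mm wide over 10 mm); x points the way it is pushed. At the start the tip is 57 to 67 mm before the disc's axis; fully home it is 75 mm beyond it. Slides with a few N. A disc out of line blocks it; up to about 8 degrees out, the taper draws it in.
- head (a point): Centre of the rear face of the yellow head, where the bar is pushed: a block 20 long x 34 wide x 36 mm high fixed on the bar's rear end, flush with that end, 27 to 63 mm above the table. This point lies 190 mm behind the tip, 45 mm above the table.
- round_specimen: bystander: brass round pin 16 mm diameter, 45 mm high, upright on the base plate; origin at the underside
- spacer: bystander: steel ring 30 mm outside, 14 mm high, on the base plate; origin at the underside
- coupon: bystander: flat waisted aluminium test piece 92 x 19 x 5 mm lying on the base plate; origin at the centre of its underside
- screwdriver: bystander: blue-handled screwdriver lying on the table to the robot's left; origin under its middle
- oil: bystander: white plastic bottle with red cap, 52 mm diameter, 120 mm high, on the table to the robot's left; origin at the underside
- spanner: bystander: steel spanner lying on the table to the robot's right; origin under its middle
- weight: bystander: steel cylinder 60 mm diameter, 40 mm high, 0.9 kg, on the table to the robot's right; origin at the underside

How it is judged:
By the outcome, as a careful person would: the job done as asked, in the order asked, and still so for the second after the job is handed in, with the robot touching nothing.
It also fails if it takes over 54 s, if anything falls off the work surface, if the arm or the gripper's body presses on something with over 40 N, if the wrist force passes 120 N, or if a joint passes its speed limit or range.

### The arm

A 6-joint arm with a two-finger parallel gripper is mounted at the origin on the work surface. World frame = base frame: x ahead of the robot, y to its left, z up, the work surface at z = 0. Lengths are in m, angles in rad, forces in N, time in s.
With the tool pointing down it reaches from about 0.325 to 0.9 m from the base axis. Payload 6.1 kg.
Tool frame: the origin (TCP) lies between the finger pads; the fingertips stand 19 mm ahead of it and the grasp point (between the pads) is the TCP (bot.tips_ahead is the z of the fingertips in the tool frame, in m); z points along the fingers, y is the direction in which the jaws open and shut (so a half turn about z gives the same grasp; the last joint's range is limited). The gripper opens to 87 mm and grips with 3 to 60 N. Pads are 19 mm wide; open, the fingers measure 117 mm over their backs; the gripper's body (75 mm by 190 mm) begins 51 mm behind the grasp point.
Start: joints at [-1.255, 0.22, 1.526, -0, 1.395, -0.126], TCP at [0.267, -0.565, 0.242] pointing down, gripper open.
Joint ranges: [-2.98, 2.98], [-0.91, 2.08], [0.09, 2.57], [-1.24, 4.39], [0.2, 2.65], [-2.68, 2.68]. Speed limits (rad/s): [2.57, 2.57, 3.01, 3.14, 3.14, 3.14].

### API

Orientations are given as a unit quaternion [w, x, y, z].
In Python, from cell import bot, snapshot, calibration, cut_out, mark_of gives the robot as it stands. The module is installed in compiled form; this text tells all that it offers.
- The arm moves only by the tool move_arm, never from a script. Its argument "targets" is a list of rows, each a list of 3 entries, a list of its own where there are three numbers: the turn, a rotation vector about the tool's x, y, z in rad, then the shift along the tool's x, y, z in mm, then the opening, from 0 (shut) to 1 (fully open). A call has 1 to 12 rows; each row shifts and turns the commanded pose from where the row before left it, along the tool's axes as they then stand; what a row does not reach is not made up. A row lasts 1/8 s, in which the tool goes at most 62.5 mm and 10.7 degrees, less where a joint would pass 70% of its speed; a pose out of reach is approached as far as the arm can. A call is refused whole if a number of a shift passes 62.5 or a number of a turn 0.188, either way. A call with a gripper value outside its range is refused whole. The fingers move at their own pace and stop on an object; "newtons" is the grip in N (left out, the last holds). Time passes only in rows, so rows that do not move let the fingers close. It gives the time, the measured TCP pose, the force and the opening at its end, in the units of the state.
- bot.get_state(): the state, without advancing time (a new reading comes with each control period).
- snapshot(name): name is "scene" or "top"; returns (picture, depth): 480x640x3 uint8, red, green, blue; 480x640 float32, m along the optical axis (not along the pixel's ray), 0 where there is no reading.
- calibration(name): a dict with "K" (3x3 intrinsics, pixels), "D" ([k1, k2, p1, p2, k3] as OpenCV has them; the pictures are not rectified), "view" (4x4, takes a point from world to camera coordinates). Camera axes: x right, y down, z forward; pixel columns grow to the right and rows downward; lengths in m; the calibration is good to about 2 mm. A picture is of the moment at which its call begins. calibration takes no time and is no camera call.
- bot.close_job(): hands the job in, once; it reports no verdict.
Trained networks look in the newest picture that a camera, given by its name, has taken for a name from the list of things; names that differ only in an ending like _2 or _b are one class to them, and where a whole thing is asked for, a point or a joint stands for the part that bears it (a point fixed in the world has none). Each returns a list of dicts, best first, with "p" (0 to 1); they miss things now and then, are a little off and sometimes report something else, mostly with a low value. They report only what shows in the picture. A call takes as long as a camera call.
- cut_out(camera, target): "mask" (480x640 bool, what is visible of it) and "rect" ([centre column, centre row, width, height] in pixels, round what is visible of it).
- mark_of(camera, target): "position" ([column, row] in pixels: a listed point, or the origin of a listed thing).
The state is a dict: "clock": time; "q": joint angles; "qvel": joint speeds; "tau": joint torques, N m; "tcp_pos": TCP position; "eef_rot": TCP orientation; "ft_force": force on the tool from outside, world axes, zero at the start; "wrist_torque": the same for the moment, N m; "gripper_width": opening from 0.0 (shut) to 1.0 (fully open).
Only numpy, scipy, OpenCV 4.12 (cv2) and the standard library are available. Lean on these libraries where they do the work, as an engineer would, in place of code of your own. Each camera call takes 0.05 s, during which the arm holds its last target.

## Working session

There is one attempt and no reset: what is moved stays moved. The work goes in short steps, Python scripts to look and compute and a tool call to move; the robot and the scene stay as the last step left them, time stands still between calls to the robot, and variables do not carry over. Pictures are saved under pics/ and viewed, and the job is handed in when it is done.

Besides the shell and the picture viewer there is one more tool, called by a JSON object that holds its "name" and its "arguments". move_arm: Moves the arm, as the interface text tells. Its arguments: {"type":"object","properties":{"targets":{"type":"array","items":{"type":"array"}},"newtons":{"type":"number"}},"required":["targets"]}

```bash
mkdir -p pics; cat > h.py <<'E'
import numpy as np, cv2
from cell import bot, snapshot, calibration, cut_out, mark_of
def snap(n,f):
    p,d=snapshot(n); cv2.imwrite('pics/'+f,p[:,:,::-1]); return p,d
def ray(n,px):
    c=calibration(n);K=np.array(c['K']);D=np.array(c['D']);V=np.array(c['view'])
    u=cv2.undistortPoints(np.array([[px]],float),K,D)[0,0]
    R=V[:3,:3];t=V[:3,3]
    return -R.T@t, R.T@np.array([u[0],u[1],1.])
def atz(n,px,z):
    o,d=ray(n,px); return o+d*(z-o[2])/d[2]
def proj(n,P):
    c=calibration(n);V=np.array(c['view'])
    r,_=cv2.Rodrigues(V[:3,:3])
    return cv2.projectPoints(np.atleast_2d(np.array(P,float)),r,V[:3,3],np.array(c['K']),np.array(c['D']))[0][:,0]
E
python3 - <<'E'
from h import *
np.set_printoptions(precision=4,suppress=True)
print(bot.get_state())
Z=dict(guide=.035,receiver=.035,disc=.014,stud_a=.068,head=.045,bar=.014,round_specimen=.014,spacer=.014,coupon=.014,screwdriver=0,oil=0,spanner=0,weight=0,stage=0)
for n in('top','scene'):
    snap(n,n+'0.png')
    for k,z in Z.items():
        for m in mark_of(n,k)[:3]:
            print(n,k,round(m['p'],2),np.round(m['position'],1),atz(n,m['position'],z))
print(bot.get_state()['clock'])
E
```

```text
{'clock': 0.0, 'q': array([-1.2551,  0.2212,  1.5276, -0.    ,  1.3946, -0.1261]), 'qvel': array([-0.0013,  0.0006,  0.0006, -0.0008,  0.0002, -0.0013]), 'tau': array([  0.0003, -49.4604, -38.7383,   0.0699,   0.057 ,  -0.0002]), 'tcp_pos': array([ 0.2671, -0.5644,  0.2404]), 'eef_rot': array([-0.0009,  0.9757,  0.2191, -0.0001]), 'ft_force': array([-0.0894,  0.0499,  0.0611]), 'wrist_torque': array([ 0.0175, -0.0315,  0.0114]), 'gripper_width': 1.0009053482842087}
top guide 0.81 [361.  240.1] [ 0.5703 -0.0848  0.035 ]
top receiver 0.95 [289.2 257.3] [0.5355 0.0594 0.035 ]
top receiver 0.18 [366.5 203.7] [ 0.6456 -0.0971  0.035 ]
top disc 0.92 [320.6 257.8] [ 0.5372 -0.0035  0.014 ]
top stud_a 0.9 [313.1 263.2] [0.5196 0.0111 0.068 ]
top stud_a 0.37 [444.4 221.2] [ 0.6022 -0.2458  0.068 ]
top head 0.57 [442.7 222.6] [ 0.6041 -0.2481  0.045 ]
top head 0.51 [328.5 239.4] [ 0.5701 -0.0192  0.045 ]
top bar 0.72 [346.1 246.7] [ 0.5601 -0.0558  0.014 ]
top bar 0.36 [306.4 261.3] [0.53   0.0255 0.014 ]
top bar 0.25 [136.9 231.5] [0.592  0.3733 0.014 ]
top round_specimen 0.64 [405.7 273.9] [
[... 904 characters left out ...]
0.2093  0.068 ]
scene head 0.9 [223.7 227.6] [ 0.6116 -0.243   0.045 ]
scene bar 0.93 [296.9 242.3] [ 0.5554 -0.0622  0.014 ]
scene bar 0.34 [320.8 253.4] [0.5736 0.0134 0.014 ]
scene round_specimen 0.52 [268.8 222.3] [ 0.5028 -0.1762  0.014 ]
scene spacer 0.66 [322.4 250.9] [0.5626 0.0126 0.014 ]
scene spacer 0.53 [265.8 260.5] [ 0.6529 -0.0956  0.014 ]
scene coupon 0.78 [231.8 254.7] [ 0.667  -0.1847  0.014 ]
scene screwdriver 0.89 [466.9 266.1] [0.4614 0.3501 0.    ]
scene oil 0.55 [468.3 302.3] [0.5889 0.3758 0.    ]
scene spanner 0.6 [231.9 196.6] [ 0.4034 -0.3685  0.    ]
scene weight 0.73 [191.3 230.9] [ 0.6071 -0.3624  0.    ]
scene stage 0.97 [322.8 252.4] [0.5509 0.008  0.    ]
1.5
```

```bash
python3 - <<'E'
import cv2
for n in('top','scene'):
    p=cv2.imread(f'pics/{n}0.png'); 
    c=p[180:320,240:500] if n=='top' else p[170:310,170:430]
    cv2.imwrite(f'pics/{n}0c.png',cv2.resize(c,None,fx=3,fy=3,interpolation=cv2.INTER_CUBIC))
E
```

```text
(no output)
```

View pics/top0c.png

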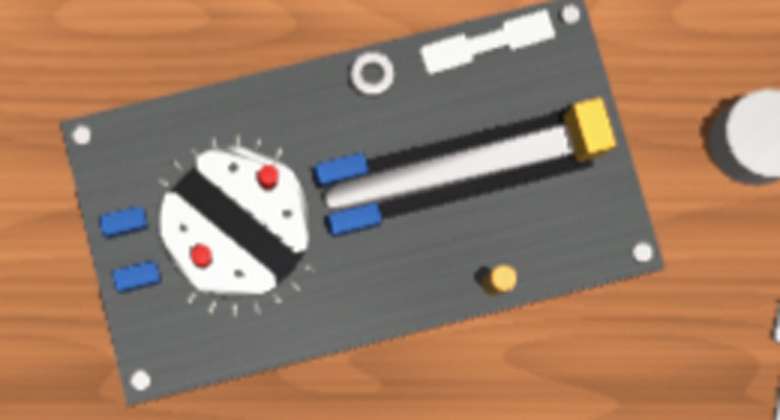

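View pics/scene0c.png

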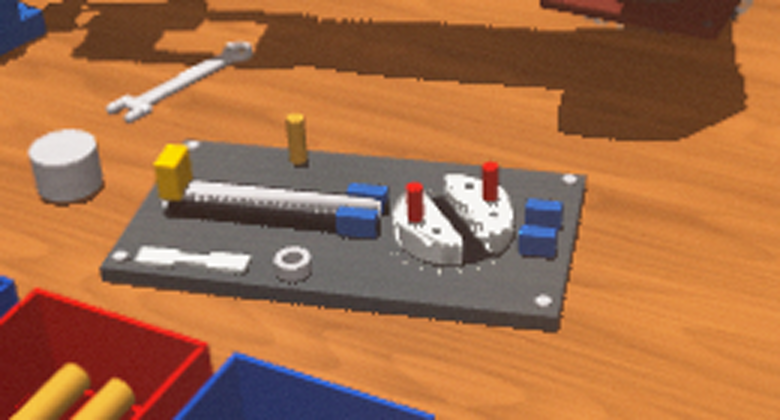

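View pics/top0.png

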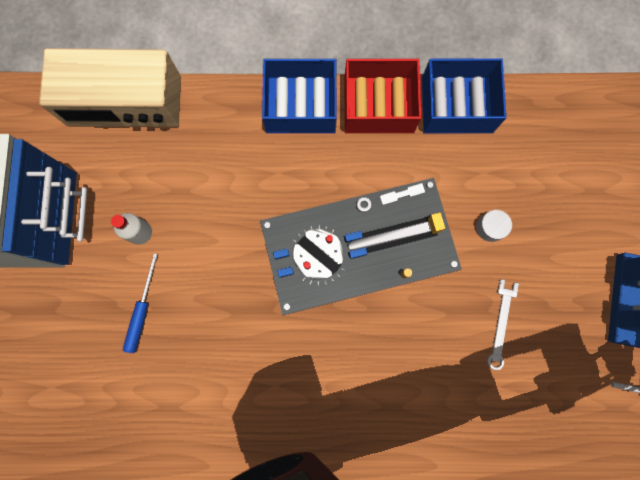

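```bash
cat > meas.py <<'E'
from h import *
np.set_printoptions(precision=4,suppress=True)
def comps(m,amin):
    n,l,s,c=cv2.connectedComponentsWithStats(m.astype(np.uint8)); return [(c[i],s[i,4],l==i) for i in range(1,n) if s[i,4]>=amin]
def measure(f):
    p,d=snap('top',f); a=p.astype(int);R,G,B=a[...,0],a[...,1],a[...,2]
    roi=np.zeros(R.shape,bool);roi[170:325,250:470]=1
    out={}
    out['red']=[(c+0,n,atz('top',c,.066)) for c,n,_ in comps((R>150)&(G<70)&(B<70)&roi,6)]
    out['yel']=[(c,n,atz('top',c,.063)) for c,n,_ in comps((R>150)&(G>120)&(B<90)&roi,20)]
    out['blue']=[(c,n,atz('top',c,.035)) for c,n,_ in comps((B>120)&(R<80)&roi,15)]
    return p,d,out
E
python3 - <<'E'
from meas import *
p,d,o=measure('top1.png')
for k,v in o.items():
    for x in v: print(k,*x)
# plate outline
for z in [.014]:
  C=[np.array([62,122]),np.array([580,-2]),np.array([662,268]),np.array([130,404])]
  P=[atz('top',(c+.5)/3-.5+np.array([240,180]),z)[:2] for c in C]
  print(P); print([np.linalg.norm(P[i]-P[(i+1)%4]) for i in range(4)])
  bolts=[(82,134),(571,14),(643,252),(141,380)]
  Q=np.array([atz('top',(np.array(c)+.5)/3-.5+np.array([240,180]),.016)[:2] for c in bolts]); print('bolts',Q,[np.linalg.norm(Q[i]-Q[(i+1)%4]) for i in range(4)])
E
```

```text
red [328.25 238.35] 20 [ 0.5686 -0.0184  0.066 ]
red [306.3158 265.2632] 19 [0.5159 0.0242 0.066 ]
yel [350.6524 186.2386] 5636 [ 0.6745 -0.0635  0.063 ]
yel [456.6848 217.6788] 165 [ 0.6103 -0.2715  0.063 ]
yel [260.5049 216.    ] 103 [0.6139 0.115  0.063 ]
yel [435.8065 223.9032] 31 [ 0.5978 -0.23    0.063 ]
yel [256.2135 241.2811] 281 [0.5634 0.1224 0.063 ]
yel [462.0399 248.0989] 526 [ 0.5498 -0.2789  0.063 ]
yel [259.339  263.8249] 354 [0.5191 0.1154 0.063 ]
yel [260.8057 279.9763] 211 [0.4878 0.1119 0.063 ]
yel [399.4607 305.5708] 3896 [ 0.4388 -0.1541  0.063 ]
yel [262.4662 294.4057] 281 [0.4601 0.1081 0.063 ]
yel [348.7134 303.0382] 157 [ 0.4435 -0.0572  0.063 ]
yel [356.5357 309.1429] 28 [ 0.432 -0.072  0.063]
blue [353.513  235.5913] 115 [ 0.5795 -0.0699  0.035 ]
blue [280.5922 253.1456] 103 [0.5439 0.0767 0.035 ]
blue [357.8879 252.2759] 116 [ 0.5456 -0.0782  0.035 ]
blue [284.8349 271.4312] 109 [0.5072 0.0677 0.035 ]
[array([0.6154, 0.1211]), array([ 0.7037, -0.2394]), array([ 0.5142, -0.2873]), array([0.4233, 0.0718])]
[np.float64(0.3711544418726719), np.float64(0.19544247475312787), np.float64(0.3704379455308736), np.float64(0.19829439840350538)]
bolts [[ 0.6066  0.107 ]
 [ 0.6916 -0.2322]
 [ 0.5249 -0.2745]
 [ 0.4391  0.0646]] [np.float64(0.34969343794859137), np.float64(0.17198320168027154), np.float64(0.34969261349412334), np.float64(0.17276604809138385)]
```

{"name": "move_arm", "arguments": {"targets": [[[0,0,-0.172],[0,0,0],0],[[0,0,-0.172],[0,0,0],0],[[0,0,-0.172],[0,0,0],0],[[0,0,-0.172],[0,0,0],0],[[0,0,-0.172],[0,0,0],0],[[0,0,-0.172],[0,0,0],0],[[0,0,-0.172],[0,0,0],0],[[0,0,-0.172],[0,0,0],0],[[0,0,0],[0,0,0],0]], "newtons": 20}}

```text
clock: 2.68
tcp_pos: [0.2672, -0.565, 0.2415]
eef_rot: [-0.0, 0.615, 0.788, 0.0]
ft_force: [-0.1, -0.7, -0.1]
gripper_width: 0.064
```

{"name": "move_arm", "arguments": {"targets": [[[0,0,0],[44,31,0],0],[[0,0,0],[45,32,5],0],[[0,0,0],[45,32,10],0],[[0,0,0],[45,32,10],0],[[0,0,0],[45,32,10],0],[[0,0,0],[45,32,10],0],[[0,0,0],[45,32,10],0],[[0,0,0],[45,32,10],0],[[0,0,0],[45,32,10],0],[[0,0,0],[45,32,10],0],[[0,0,0],[43,30,0],0],[[0,0,0],[43,30,0],0]]}}

```text
clock: 4.18
tcp_pos: [0.5044, 0.0482, 0.1567]
eef_rot: [0.0, 0.616, 0.788, 0.0]
ft_force: [0.4, -0.4, 0.5]
gripper_width: 0.006
```

```bash
cat > st.py <<'E'
import numpy as np
from cell import bot
O=np.array([.5433,.0018]);yaw=np.deg2rad(104.15);X=np.array([np.cos(yaw),np.sin(yaw)]);Y=np.array([-X[1],X[0]])
def st():
    s=bot.get_state();p=s['tcp_pos'];q=s['eef_rot'];v=p[:2]-O
    f=s['ft_force']
    print('t',round(s['clock'],2),'stage mm',np.round([v@X*1e3,v@Y*1e3],1),'tipz',round((p[2]-bot.tips_ahead)*1e3,1),'yaw',round(np.degrees(2*np.arctan2(q[2],q[1])),2),'F',np.round([f[:2]@X,f[:2]@Y,f[2]],1),'w',round(s['gripper_width'],3))
if __name__=='__main__': st()
E
python3 st.py
```

```text
t 4.17 stage mm [54.5 26.4] tipz 137.7 yaw 103.92 F [-0.5 -0.3  0.5] w 0.006
```

{"name": "move_arm", "arguments": {"targets": [[[0,0,0],[1,0,30],0],[[0,0,0],[1,0,30],0],[[0,0,0],[0,0,25],0],[[0,0,0],[0,0,7],0],[[0,0,0],[0,0,0],0]]}}

```text
clock: 4.8
tcp_pos: [0.5035, 0.0483, 0.0647]
eef_rot: [-0.0, 0.615, 0.788, -0.0]
ft_force: [-0.5, 0.1, 0.2]
gripper_width: 0.008
```

```bash
python3 st.py; python3 - <<'E'
from h import *
p,_=snap('scene','s2.png'); q,_=snap('top','t2.png')
cv2.imwrite('pics/s2c.png',cv2.resize(np.hstack([p[150:310,220:420],q[180:320,240:390][:, :, :] if 0 else cv2.resize(q[190:318,240:400],(200,160))]),None,fx=2,fy=2,interpolation=cv2.INTER_CUBIC)[:,:,::-1])
E
```

```text
t 4.8 stage mm [54.8 27.3] tipz 45.7 yaw 104.05 F [0.2 0.4 0.2] w 0.008
```

View pics/s2c.png

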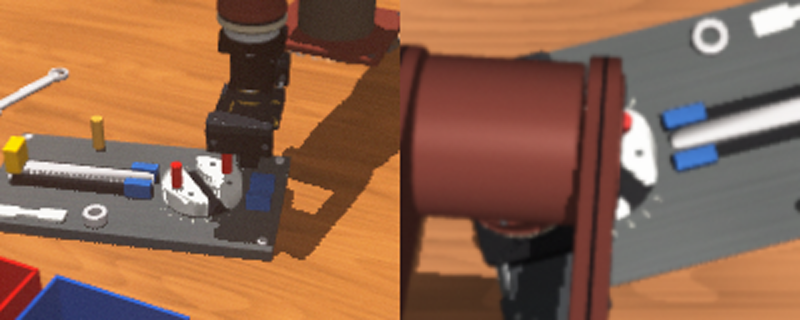

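The finger stands just beyond the far red stud, clear of the receiver. I'll push it along stage -x.

{"name": "move_arm", "arguments": {"targets": [[[0,0,0],[-4,0,0],0],[[0,0,0],[-4,0,0],0],[[0,0,0],[-4,0,0],0],[[0,0,0],[-4,0,0],0],[[0,0,0],[-4,0,0],0],[[0,0,0],[-4,0,0],0],[[0,0,0],[-4,0,0],0],[[0,0,0],[-4,0,0],0],[[0,0,0],[0,0,0],0]]}}

```text
clock: 6.02
tcp_pos: [0.5066, 0.0185, 0.0625]
eef_rot: [-0.005, 0.615, 0.789, -0.002]
ft_force: [-10.5, 4.4, 0.9]
gripper_width: 0.005
```

```bash
python3 st.py; python3 - <<'E'
from h import *
p,_=snap('scene','s3.png'); q,_=snap('top','t3.png')
cv2.imwrite('pics/s3c.png',cv2.resize(np.hstack([p[180:280,260:385],cv2.resize(q[190:318,240:400],(125,100))]),None,fx=3,fy=3,interpolation=cv2.INTER_CUBIC)[:,:,::-1])
for m in mark_of('scene','stud_a'): print(m['p'],atz('scene',m['position'],.068))
E
```

```text
t 6.03 stage mm [25.2 31.5] tipz 43.5 yaw 104.12 F [6.8 9.2 0.9] w 0.005
0.85 [0.50418412 0.00396998 0.068     ]
0.78 [ 0.57474645 -0.00830106  0.068     ]
```

View pics/s3c.png

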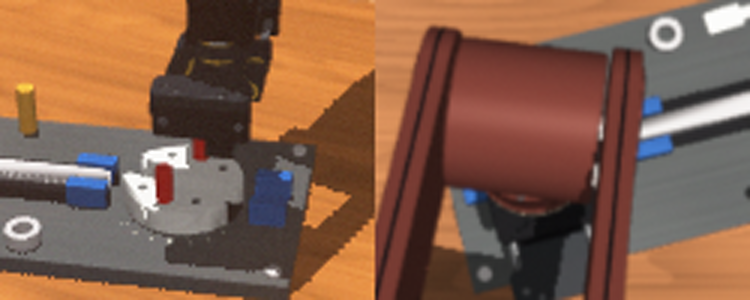

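{"name": "move_arm", "arguments": {"targets": [[[0,0,0],[5,0,0],0],[[0,0,0],[5,-3,-1],0],[[0,0,0],[0,-3,0],0],[[0,0,0],[0,0,0],0]]}}

```text
clock: 6.68
tcp_pos: [0.5031, 0.0254, 0.0658]
eef_rot: [0.0, 0.615, 0.789, 0.0]
ft_force: [-0.7, -0.9, -0.3]
gripper_width: 0.001
```

```bash
python3 st.py
```

```text
t 6.67 stage mm [32.7 33.2] tipz 46.8 yaw 104.15 F [-0.7  0.9 -0.3] w 0.001
```

{"name": "move_arm", "arguments": {"targets": [[[0,0,0],[-4,0,0],0],[[0,0,0],[-3,0,0],0],[[0,0,0],[-3,0,0],0],[[0,0,0],[-2,0,0],0],[[0,0,0],[0,0,0],0]]}}

```text
clock: 7.3
tcp_pos: [0.505, 0.0143, 0.0652]
eef_rot: [-0.001, 0.615, 0.789, -0.0]
ft_force: [-2.7, 3.6, 1.6]
gripper_width: 0.003
```

```bash
python3 st.py; python3 - <<'E'
from h import *
p,_=snap('scene','s4.png'); q,_=snap('top','t4.png')
cv2.imwrite('pics/s4c.png',cv2.resize(np.hstack([p[180:280,260:385],cv2.resize(q[190:318,240:400],(125,100))]),None,fx=3,fy=3,interpolation=cv2.INTER_CUBIC)[:,:,::-1])
for m in mark_of('scene','stud_a'): print(m['p'],atz('scene',m['position'],.068))
E
```

```text
t 7.3 stage mm [21.5 34.1] tipz 46.2 yaw 104.14 F [4.1 1.7 1.6] w 0.003
0.88 [ 0.57751462 -0.00614896  0.068     ]
0.64 [ 0.49935581 -0.00843893  0.068     ]
```

View pics/s4c.png

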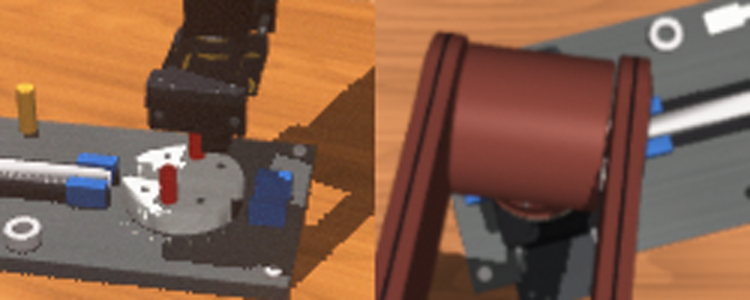

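{"name": "move_arm", "arguments": {"targets": [[[0,0,0],[-2,0,0],0],[[0,0,0],[-2,0,0],0],[[0,0,0],[0,0,0],0],[[0,0,0],[6,0,0],0],[[0,0,0],[10,0,0],0],[[0,0,0],[0,0,-40],0],[[0,0,0],[0,0,-50],0]]}}

```text
clock: 8.32
tcp_pos: [0.502, 0.0262, 0.1555]
eef_rot: [-0.001, 0.614, 0.789, -0.001]
ft_force: [1.2, -0.3, 0.8]
gripper_width: 0.006
```

{"name": "move_arm", "arguments": {"targets": [[[0,0,0],[-25,50,-10],0],[[0,0,0],[-25,50,0],0],[[0,0,0],[-25,50,0],0],[[0,0,0],[-45,-30,0],0],[[0,0,0],[-50,-30,0],0],[[0,0,0],[-50,-30,0],0],[[0,0,0],[-50,-30,0],0],[[0,0,0],[-50,0,0],0],[[0,0,0],[0,0,0],0]]}}

```text
clock: 9.45
tcp_pos: [0.6104, -0.2809, 0.1656]
eef_rot: [0.001, 0.616, 0.788, -0.0]
ft_force: [-0.9, 0.3, -0.5]
gripper_width: 0.007
```

```bash
python3 st.py; python3 - <<'E'
from meas import *
p,d,o=measure('t5.png')
for x in o['red']: print(*x)
cv2.imwrite('pics/t5c.png',cv2.resize(p[180:320,240:480],None,fx=3,fy=3,interpolation=cv2.INTER_CUBIC)[:,:,::-1])
E
```

```text
t 9.45 stage mm [-290.5    4. ] tipz 146.6 yaw 103.92 F [ 0.5  0.8 -0.5] w 0.007
```

View pics/t5c.png

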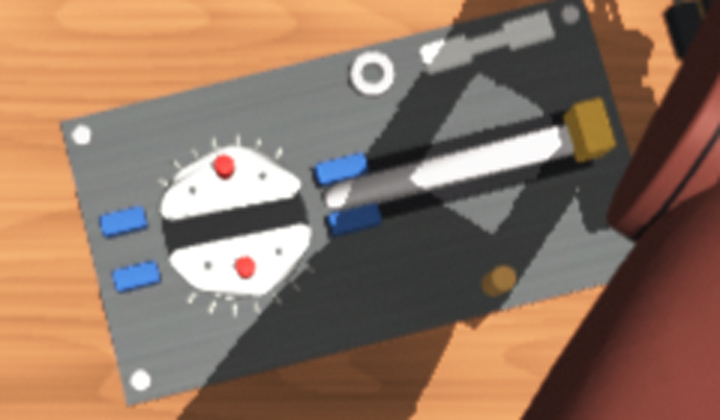

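```bash
python3 - <<'E'
from meas import *
p=cv2.imread('pics/t5.png')[:,:,::-1].astype(int);R,G,B=p[...,0],p[...,1],p[...,2]
m=(R>120)&(G<R*.45)&(B<R*.45);m[:230]&=True
roi=np.zeros(R.shape,bool);roi[225:280,295:345]=1
P=[atz('top',c,.066)[:2] for c,n,_ in comps(m&roi,6)];print(P)
import st
d=P[0]-P[1];print('d',np.linalg.norm(d),'angle err',(np.degrees(np.arctan2(*d[::-1]))-194.15+90)%180-90)
c=(P[0]+P[1])/2-st.O;print('centre in stage',c@st.X*1e3,c@st.Y*1e3)
for n in ['head']:
  for q in mark_of('top',n)[:2]:
    v=atz('top',q['position'],.045)[:2]-st.O;print(n,q['p'],v@st.X,v@st.Y)
# head top by colour
roi=np.zeros(R.shape,bool);roi[208:238,422:450]=1
for c,n,_ in comps((R-B>70)&(G>.65*R)&roi,20):
    v=atz('top',c,.063)[:2]-st.O;print('yel',c,n,v@st.X,v@st.Y)
# bar sides
for z,(c) in [(.032,(329,198)),(.032,(560,140))]:
    v=atz('top',(np.array(c)+.5)/3-.5+np.array([240,180]),z)[:2]-st.O;print('bar',v@st.X,v@st.Y)
E
```

```text
[array([0.5752, 0.0088]), array([ 0.5094, -0.0043])]
d 0.06708499097033636 angle err -2.8226272437609907
centre in stage 0.697904337922828 0.8848219472339558
head 0.77 -0.2578107821505615 0.005442825841319588
yel [436.393  222.5677] 229 -0.23994025581282144 0.0014734458591517236
bar -0.06522064019763263 -0.00022209885183116572
bar -0.22663057422657748 -0.00036899507076576624
```

{"name": "move_arm", "arguments": {"targets": [[[0,0,0],[0,3.5,30],0],[[0,0,0],[0,0,40],0],[[0,0,0],[0,0,30],0],[[0,0,0],[0,0,12],0],[[0,0,0],[0,0,0],0]]}}

```text
clock: 10.18
tcp_pos: [0.6136, -0.2752, 0.0531]
eef_rot: [-0.001, 0.614, 0.789, -0.0]
ft_force: [0.7, -0.4, -0.9]
gripper_width: -0.001
```

```bash
python3 st.py; python3 - <<'E'
from h import *
p,_=snap('scene','s6.png')
cv2.imwrite('pics/s6c.png',cv2.resize(p[150:290,170:380],None,fx=3,fy=3,interpolation=cv2.INTER_CUBIC)[:,:,::-1])
E
```

```text
t 10.18 stage mm [-285.7   -0.5] tipz 34.1 yaw 104.23 F [-0.5 -0.6 -0.9] w -0.001
```

View pics/s6c.png

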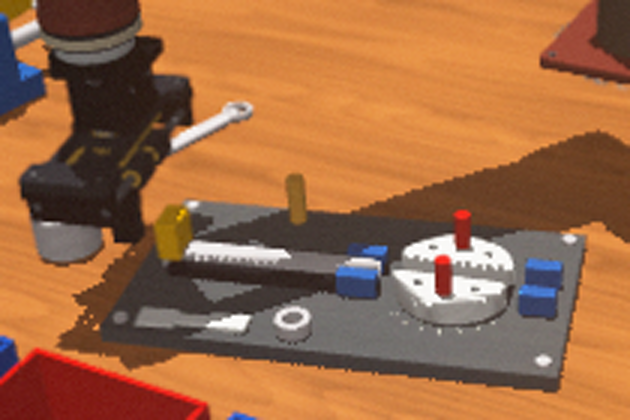

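The fingers are behind the yellow head, well clear of the weight, and the slot is visually in line with the bar. I'll push.

{"name": "move_arm", "arguments": {"targets": [[[0,0,0],[7,0,0],0],[[0,0,0],[6,0,0],0],[[0,0,0],[5,0,0],0],[[0,0,0],[5,0,0],0],[[0,0,0],[5,0,0],0],[[0,0,0],[5,0,0],0],[[0,0,0],[5,0,0],0],[[0,0,0],[5,0,0],0],[[0,0,0],[5,0,0],0],[[0,0,0],[5,0,0],0],[[0,0,0],[0,0,0],0]]}}

```text
clock: 11.6
tcp_pos: [0.6008, -0.2245, 0.0538]
eef_rot: [-0.0, 0.614, 0.789, 0.0]
ft_force: [1.4, -1.5, 1.8]
gripper_width: 0.008
```

```bash
python3 st.py; python3 - <<'E'
from h import *
p,_=snap('scene','s7.png')
cv2.imwrite('pics/s7c.png',cv2.resize(p[150:290,170:380],None,fx=3,fy=3,interpolation=cv2.INTER_CUBIC)[:,:,::-1])
E
```

```text
t 11.6 stage mm [-233.5   -0.5] tipz 34.8 yaw 104.17 F [-1.8 -1.   1.8] w 0.008
```

View pics/s7c.png

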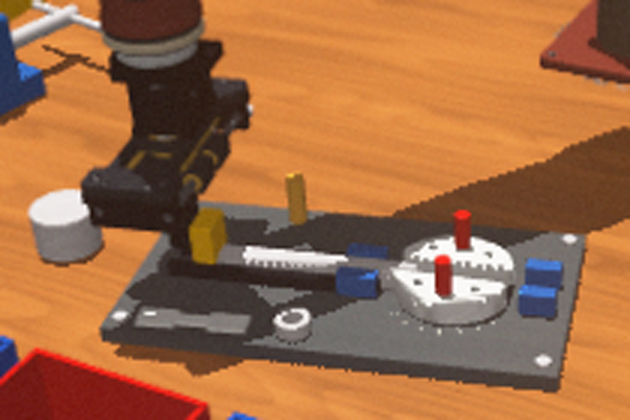

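{"name": "move_arm", "arguments": {"targets": [[[0,0,0],[5,0,0],0],[[0,0,0],[7,0,0],0],[[0,0,0],[7,0,0],0],[[0,0,0],[7,0,0],0],[[0,0,0],[7,0,0],0],[[0,0,0],[7,0,0],0],[[0,0,0],[7,0,0],0],[[0,0,0],[7,0,0],0],[[0,0,0],[7,0,0],0],[[0,0,0],[7,0,0],0],[[0,0,0],[7,0,0],0],[[0,0,0],[0,0,0],0]]}}

```text
clock: 13.15
tcp_pos: [0.582, -0.1515, 0.0533]
eef_rot: [-0.001, 0.614, 0.789, 0.0]
ft_force: [0.8, -1.5, -0.2]
gripper_width: 0.004
```

```bash
python3 st.py; python3 - <<'E'
from h import *
p,_=snap('scene','s8.png')
cv2.imwrite('pics/s8c.png',cv2.resize(p[150:290,170:380],None,fx=3,fy=3,interpolation=cv2.INTER_CUBIC)[:,:,::-1])
E
```

```text
t 13.15 stage mm [-1.581e+02 -1.000e-01] tipz 34.3 yaw 104.17 F [-1.7 -0.5 -0.2] w 0.004
```

View pics/s8c.png

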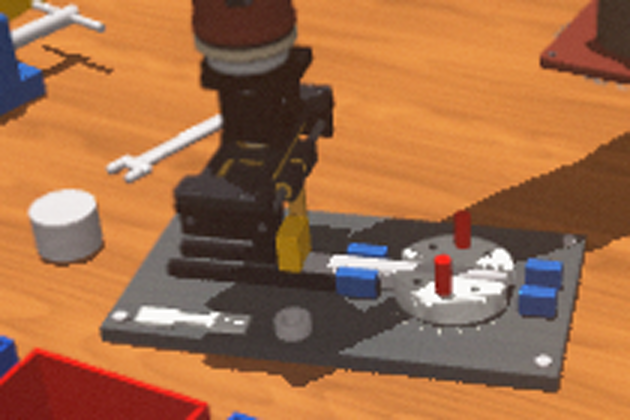

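{"name": "move_arm", "arguments": {"targets": [[[0,0,0],[6,0,0],0],[[0,0,0],[6,0,0],0],[[0,0,0],[6,0,0],0],[[0,0,0],[4,0,0],0],[[0,0,0],[3,0,0],0],[[0,0,0],[2,0,0],0],[[0,0,0],[2,0,0],0],[[0,0,0],[0,0,0],0]]}}

```text
clock: 14.2
tcp_pos: [0.5752, -0.1239, 0.0535]
eef_rot: [-0.0, 0.615, 0.789, 0.0]
ft_force: [0.3, -0.6, -1.1]
gripper_width: 0.008
```

```bash
python3 st.py
```

```text
t 14.2 stage mm [-129.7   -0.2] tipz 34.5 yaw 104.15 F [-0.7 -0.2 -1.1] w 0.008
```

{"name": "move_arm", "arguments": {"targets": [[[0,0,0],[1.5,0,0],0],[[0,0,0],[1.5,0,0],0],[[0,0,0],[1.5,0,0],0],[[0,0,0],[1.5,0,0],0],[[0,0,0],[0,0,0],0]]}}

```text
clock: 14.82
tcp_pos: [0.5744, -0.1206, 0.0537]
eef_rot: [0.002, 0.615, 0.789, -0.001]
ft_force: [2.4, -10.5, -6.1]
gripper_width: 0.002
```

```bash
python3 st.py
```

```text
t 14.82 stage mm [-126.3   -0.3] tipz 34.7 yaw 104.15 F [-10.8   0.2  -6.1] w 0.002
```

{"name": "move_arm", "arguments": {"targets": [[[0,0,0],[1.5,0,0],0],[[0,0,0],[1,0,0],0],[[0,0,0],[0,0,0],0]]}}

```text
clock: 15.2
tcp_pos: [0.5744, -0.1205, 0.0538]
eef_rot: [0.004, 0.615, 0.789, -0.002]
ft_force: [4.6, -19.0, -9.3]
gripper_width: 0.004
```

```bash
python3 st.py;  python3 - <<'E'
from h import *
p,_=snap('scene','s9.png')
cv2.imwrite('pics/s9c.png',cv2.resize(p[180:290,220:380],None,fx=4,fy=4,interpolation=cv2.INTER_CUBIC)[:,:,::-1])
E
```

```text
t 15.2 stage mm [-126.2   -0.3] tipz 34.8 yaw 104.14 F [-19.5   0.2  -9.3] w 0.004
```

View pics/s9c.png

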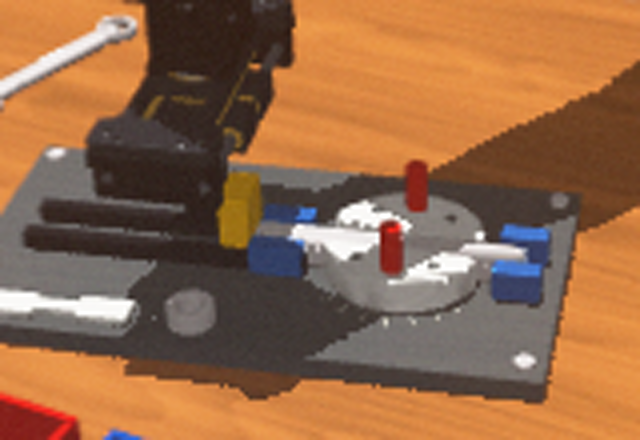

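{"name": "move_arm", "arguments": {"targets": [[[0,0,0],[-2,0,0],0],[[0,0,0],[-3,0,0],0],[[0,0,0],[-10,0,0],0],[[0,0,0],[-15,0,0],0],[[0,0,0],[0,0,-30],0],[[0,0,0],[0,0,-50],0],[[0,0,0],[0,0,-50],0],[[0,0,0],[-50,20,0],0],[[0,0,0],[-50,20,0],0],[[0,0,0],[-50,20,0],0],[[0,0,0],[-50,0,0],0],[[0,0,0],[0,0,0],0]]}}

```text
clock: 16.75
tcp_pos: [0.6872, -0.3289, 0.1822]
eef_rot: [-0.0, 0.616, 0.788, -0.0]
ft_force: [0.1, -0.1, 0.4]
gripper_width: 0.005
```

```bash
python3 st.py;  python3 - <<'E'
from h import *
import st
p,_=snap('scene','s10.png'); q,_=snap('top','t10.png')
cv2.imwrite('pics/s10c.png',cv2.resize(p[180:290,220:380],None,fx=4,fy=4,interpolation=cv2.INTER_CUBIC)[:,:,::-1])
cv2.imwrite('pics/t10c.png',cv2.resize(q[180:320,240:480],None,fx=3,fy=3,interpolation=cv2.INTER_CUBIC)[:,:,::-1])
for c in('top','scene'):
  for k,z in dict(head=.045,bar=.014,disc=.014,guide=.035,receiver=.035,round_specimen=.014,spacer=.014,coupon=.014).items():
    for m in mark_of(c,k)[:1]:
      w=atz(c,m['position'],z)[:2];v=w-st.O;print(c,k,round(m['p'],2),w,'stage',np.round([v@st.X*1e3,v@st.Y*1e3],1))
E
```

```text
t 16.75 stage mm [-355.9  -58.7] tipz 163.2 yaw 103.92 F [-0.1 -0.   0.4] w 0.005
top head 0.52 [ 0.51285612 -0.01586776] stage [-9.7 33.8]
top bar 0.75 [0.53050387 0.08034425] stage [79.3 -6.8]
top disc 0.66 [0.53414133 0.00366679] stage [4.  8.4]
top guide 0.83 [ 0.56970781 -0.08440627] stage [-90.   -4.5]
top receiver 0.56 [0.53047688 0.05950152] stage [59.1 -1.7]
top round_specimen 0.68 [ 0.54092984 -0.00164364] stage [-2.8  3.1]
top coupon 0.77 [ 0.67311128 -0.17859916] stage [-206.7  -81.8]
scene head 0.8 [ 0.57173531 -0.10923827] stage [-114.6   -0.4]
scene bar 0.91 [0.51723859 0.06030099] stage [63.1 11. ]
scene disc 0.64 [ 0.55457431 -0.00131956] stage [ -5.8 -10.2]
scene guide 0.88 [ 0.57007549 -0.08649301] stage [-92.2  -4.4]
scene receiver 0.83 [0.52615139 0.05477802] stage [55.6  3.7]
scene round_specimen 0.62 [ 0.49706524 -0.18089868] stage [-165.9   89.5]
scene spacer 0.69 [ 0.6515782  -0.08883786] stage [-114.4  -82.8]
scene coupon 0.79 [ 0.67903249 -0.17401662] stage [-203.7  -88.6]
```

View pics/s10c.png

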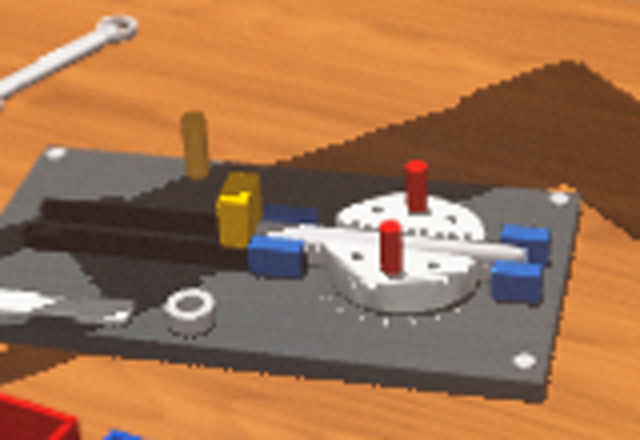

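View pics/t10c.png

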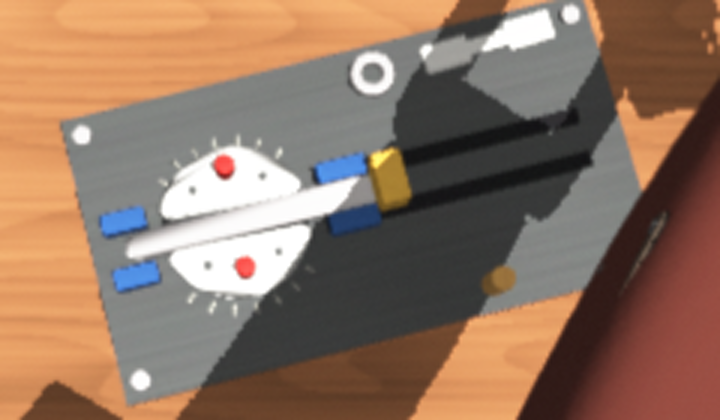

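```bash
python3 - <<'E'
from meas import *
import st
def S(c,n,z): v=atz(n,c,z)[:2]-st.O; return np.round([v@st.X*1e3,v@st.Y*1e3],1)
p=cv2.imread('pics/t10.png')[:,:,::-1].astype(int);R,G,B=p[...,0],p[...,1],p[...,2]
def roi(a,b,c,d):
    m=np.zeros(R.shape,bool);m[a:b,c:d]=1;return m
for c,n,_ in comps((R-B>60)&(G>.6*R)&roi(222,256,360,380),20): print('yel',n,S(c,'top',.063))
for c,n,_ in comps((B>70)&(B>2*R)&roi(225,285,265,372),20): print('blue',n,S(c,'top',.035))
# predicted projections for home bar/guide
def W(x,y,z): w=st.O+st.X*x/1e3+st.Y*y/1e3; return [w[0],w[1],z/1e3]
im={n:cv2.imread(f'pics/{"t10" if n=="top" else "s10"}.png') for n in('top','scene')}
for n,(a,b,c,d,k) in dict(top=(215,285,265,390,6),scene=(205,265,260,370,6)).items():
    I=cv2.resize(im[n][a:b,c:d],None,fx=k,fy=k,interpolation=cv2.INTER_CUBIC)
    def L(pts,col):
        q=(proj(n,[W(*t) for t in pts])-[c,a]+.5)*k
        cv2.polylines(I,[q.round().astype(int)],True,col,1)
    L([(-115,-17,63),(-95,-17,63),(-95,17,63),(-115,17,63)],(255,0,255))
    for s in(1,-1):
        L([(-95,s*10.5,35),(-61,s*10.5,35),(-61,s*24.5,35),(-95,s*24.5,35)],(0,255,0))
    L([(75,-5,32),(75,5,32),(65,9,32),(-60,9,32),(-60,-9,32),(65,-9,32)],(0,165,255))
    for s in(1,-1): L([(58,s*12,35),(88,s*12,35),(88,s*24,35),(58,s*24,35)],(0,255,0))
    cv2.imwrite(f'pics/ov_{n}.png',I)
E
```

```text
yel 214 [-103.7    0.8]
blue 108 [-77.4 -17.7]
blue 108 [ 72.6 -18.1]
blue 110 [-77.9  18.5]
blue 106 [72.6 19.4]
```

View pics/ov_top.png

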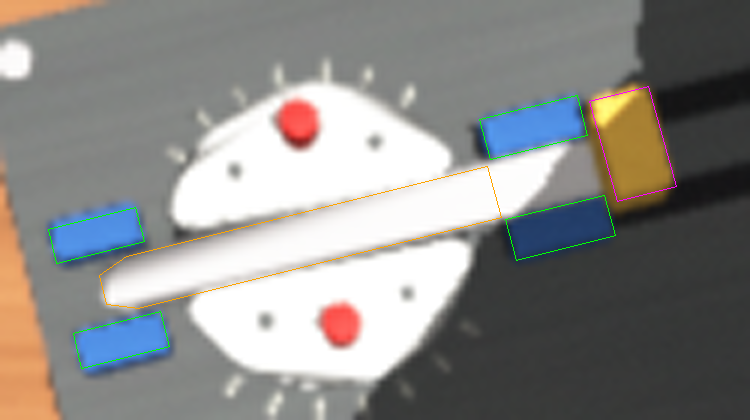

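View pics/ov_scene.png

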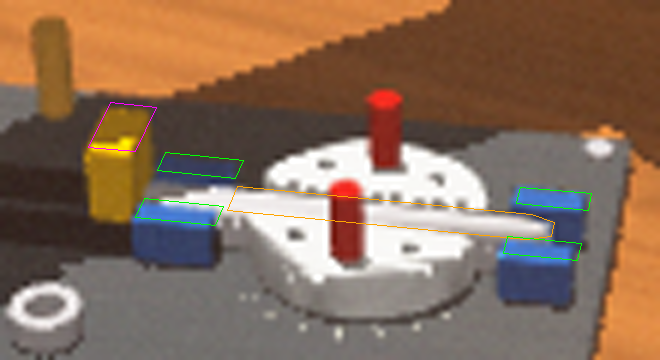

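```bash
python3 -c "
from cell import bot; print(bot.close_job()); print(bot.get_state()['clock'])"
```

```text
the job is handed in; nothing more can be done
None
the job is handed in; nothing more can be done
```

The stage is locked and the job is handed in at about 17 s on the robot's clock, against the 54 s limit. I turned the disc about 50° by pushing one red stud with the closed fingers. I then pushed the bar by its yellow head through the slot until it stopped, backed straight off and raised the arm clear.

**Last checks that agreed:**
- The bar did not move further when the push rose from 11 N to 20 N.
- Outlines of the bar, head, guide and receiver drawn at the home position fit both camera pictures.
- The scene camera's network put the head's rear face at x = -114.6 mm, where home is -115.
- The loose parts on the plate look unmoved, and the force on the tool read about zero at the end.

**Less certain or in disagreement:**
- The slot measured about 2.8° off line just before the bar went in. I left it, as that is inside the 8° the taper allows for.
- The first stud push slid sideways along the finger, with about 11 N on the tool. I backed off, re-centred on the stud and finished at about 4 N.
- In the last top picture the networks gave clearly wrong marks for the head and the round pin, and one for the disc several mm off. I relied on colour measurements and the outlines instead.
- I did not look closely at the tools on the table after the push. The arm stayed clear of them.

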